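# Open the balm tester

### The arm

A 7-joint arm with a two-finger parallel gripper is mounted at the origin on a cart in front of the work surface, level with it; the furniture and walls round the work are solid. World frame = base frame: x ahead of the robot, y to its left, z up, the work surface at z = 0. Lengths are in m, angles in rad, forces in N, time in s.
With the tool pointing down it reaches from about 0.4 to 0.85 m from the base axis. Payload 4.5 kg.
Tool frame: the origin (TCP) lies at the very end of the fingers, on their centre line; the grasp point (between the pads) lies 19 mm behind it; z points along the fingers, y is the line along which they close (so a half turn about z gives the same grasp; the last joint's range is limited). The gripper opens to 88 mm and grips with 3 to 60 N. Pads are 18 mm wide; open, the fingers measure 123 mm over their backs; the gripper's body (75 mm by 187 mm) begins 45 mm behind the grasp point.
Start: joints at [-1.131, 0.689, -0.195, 1.565, 0.157, 0.902, -0.215], TCP at [0.247, 0.574, 0.239] pointing down, gripper open.
Joint ranges: [-3.01, 3.01], [-0.46, 2.08], [-1.47, 1.51], [0.13, 2.56], [-1, 4.14], [0.04, 2.09], [-2.66, 2.66]. Speed limits (rad/s): [2.57, 2.57, 3.14, 3.14, 3.14, 3.14, 3.14].

### API

Orientations are given as a unit quaternion [x, y, z, w].
In Python, from plant import r gives the robot as it stands. The module is installed in compiled form; this text tells all that it offers.
- The arm moves only by the tool step_arm, never from a script. Its argument "increments" is a list of rows, each a list of 2 entries, a list of its own where there are three numbers: the shift along the world's x, y, z in cm, then the turn, a rotation vector about the world's x, y, z in degrees. A call has exactly 10 rows; each row shifts and turns the commanded pose from where the row before left it; what a row does not reach is not made up. A row lasts 1/10 s, in which the tool goes at most 50 mm and 8.59 degrees, less where a joint would pass 70% of its speed; a pose out of reach is approached as far as the arm can. A call is refused whole if a number of a shift passes 5 or a number of a turn 8.59, either way. A call with a gripper value outside its range is refused whole. "fingers" is the opening, from 0 (shut) to 1 (fully open), set as the call begins (left out, the last holds). The fingers move at their own pace and stop on an object; "grip_force" is the grip in N (left out, the last holds). Time passes only in rows, so rows that do not move let the fingers close, or fill a call up. It gives the time, the measured TCP pose, the force, the opening and the grip force at its end, in the units of the state.
- r.get_state(): the state, without advancing time (a new reading comes with each control period).
- r.snapshot(name): name is "side" or "top"; returns (picture, depth): 384x512x3 uint8, red, green, blue; 384x512 float32, m along the optical axis (not along the pixel's ray), 0 where there is no reading.
- r.calibration(name): a dict with "fov_y" (degrees; the focal length in pixels is half the picture's height over the tangent of half this angle, whatever the lens; pixels are square), "cx", "cy" (the principal point, pixels), "R" (3x3) and "t" (3): a world point X has camera coordinates R X + t. Camera axes: x right, y down, z forward; pixel columns grow to the right and rows downward; lengths in m; the calibration is good to about 2 mm. A picture is of the moment at which its call begins. calibration takes no time and is no camera call.
- r.finish_job(): hands the job in; it is judged then, once.
The state is a dict: "clock": time; "q": joint angles; "qd": joint speeds; "joint_torque": joint torques, N m; "tool_pos": TCP position; "eef_rot": TCP orientation; "contact_force": force on the tool from outside, world axes, zero at the start; "moment": the same for the moment, N m; "opening": opening from 0.0 (shut) to 1.0 (fully open); "finger_force": force on a finger pad.
Only numpy, scipy, OpenCV 4.12 (cv2) and the standard library are available. Lean on these libraries where they do the work, as an engineer would, in place of code of your own. Each camera call takes 0.05 s, during which the arm holds its last target. There are 200 camera calls.

### The job

Get the balm tester ready for a customer. Set the spatula down (do not drop it) lengthwise on the white spoon rest, flat and centred, with its wooden handle towards the front edge of the table and its steel blade pointing to the back, and let go of it. Then unscrew the tight metal lid of the square jar counter-clockwise until its thread lets go, with the jar staying down in the recess of its wooden stand, lift the lid straight up and finish holding it, still in the gripper, level and a couple of centimetres above the jar's mouth; leave the other things on the table where they are.

Things in the scene. Friction and masses are not known exactly. Their poses are not given: they have to be found in the camera images.
- spatula: loose balm spatula lying flat, 150 mm long, 45 g. Origin: middle of its length, on its flat underside; x runs along it towards the blade, z up. Dark wooden handle from x = -75 to +10 mm, 12 mm wide, 7 mm thick; steel blade to x = +75 mm, 16 mm wide, 2.5 mm thick. It balances near its origin; grip the handle across its 12 mm width.
- spatula_grip (a point): good grip point in the middle of the handle's thickness, 8 mm behind the spatula's origin (x = -8 mm, 3.5 mm above its underside)
- blade_tip (a point): tip of the spatula's blade (x = +75 mm from the origin)
- spoon_rest: loose white ceramic spoon rest, a flat pear-shaped oval, narrower at its -y end, 126 mm long (its y axis), 68 mm wide and 11 mm high; the longer spatula lies on its level rim, 11 mm above the table. Origin: centre of its underside. Its +y end points to the back of the table (away from the robot), its -y end to the front edge. 0.13 kg.
- stand: fixed wooden tester stand, a block 116 x 116 mm and 24 mm high with a square recess (61 mm wide, 14 mm deep, floor 10 mm above the table) that takes the jar and keeps it from turning. Origin: centre of its underside, z up.
- jar: loose square amber glass jar, 58 x 58 mm, 0.2 to 0.4 kg, standing in the stand's recess with 1.5 mm play on each side. Origin: centre of its underside, z up; shoulder at 50 mm, rim at 71 mm. The round neck has a three-start lug thread. If the lid is pulled up before the thread lets go, the jar comes up with it.
- jar_rim (a point): centre of the jar's mouth, in the plane of its rim, 71 mm above the jar's underside
- lid: round ribbed aluminium twist-off lid, 60 mm across, 20 mm high, 0.12 kg, tight on the jar. Origin: centre of its lower edge (when tight, 6 mm above the jar's shoulder and 15 mm below its rim, x axis parallel to the jar's), z up. It opens counter-clockwise seen from above and takes about 0.5 Nm to start; grip it across its 60 mm side.
- lid_top (a point): centre of the lid's flat top, 20 mm above its lower edge. Turning from tight: level for 6 degrees, then climbing 3 mm; the lugs leave the thread at about 60 degrees (75 is a good stop) and meet the next thread at 90 to 100 degrees. Before that the lid cannot be lifted, afterwards it lifts freely.
- balm_jar_a: bystander: small black balm jar with black lid, 56 mm across, 48 mm high; origin: centre of its underside
- balm_jar_b: bystander: another small black balm jar, same size; origin: centre of its underside
- service_bell: bystander: brass counter bell on a black foot, 84 mm across, 62 mm high; origin: centre of its underside
Things that resemble listed ones, but are neither listed nor needed, are in the scene too. Of the things shaped like the lid, the aluminium one is meant.

How it is judged:
On the way, in this order (a step that is already met when the one before it is completed fails the run):
1. the spatula is brought down to the spoon rest in the fingers (under 8 mm above its rim) (horizontal distance between spatula and spoon_rest below 0.025 m and z of spatula in the frame of spoon_rest below 0.019 m and contact force between the fingers and spatula above 0.3 N), for 0.02 s.
2. the spatula lies released on the spoon rest, lengthwise, blade to the back (horizontal distance between spatula and spoon_rest below 0.025 m and z of spatula in the frame of spoon_rest between 0.008 and 0.014 m and angle between the x axis of spatula and the y axis of spoon_rest, either way round below 0.26 rad and y of blade_tip in the frame of spoon_rest above 0.045 m and angle between spatula's own z axis and vertical below 0.12 rad and contact force between the fingers and spatula below 0.05 N and linear speed of spatula below 0.02 m/s), for 0.2 s.
3. the lid, still over the neck, has been turned over 0.95 rad from tight, the jar seated in the stand (angle between the x axis of lid and the x axis of jar, either way round above 0.95 rad and z of lid in the frame of jar_rim below -0.004 m and contact force between the fingers and lid above 1 N and z of jar in the frame of stand below 0.013 m and angle between jar's own z axis and vertical below 0.06 rad and horizontal distance between jar and stand below 0.006 m), for 0.1 s.
At the end, for the whole second after the job is handed in: Lid held still, its edge 5 to 50 mm above the jar's rim, within 15 mm of the jar's axis, tilted under 0.2 rad, clear of the jar; jar upright in its recess (risen under 3 mm); spatula flat on the rest, middles within 25 mm, within 0.26 rad of lengthwise, blade to the back, not held (all of step 2 and z of lid in the frame of jar_rim between 0.005 and 0.05 m and horizontal distance between lid and jar_rim below 0.015 m and angle between lid's own z axis and vertical below 0.2 rad and contact force between the fingers and lid above 1 N and contact force between lid and jar below 0.1 N and linear speed of lid below 0.02 m/s and z of jar in the frame of stand below 0.013 m and angle between jar's own z axis and vertical below 0.06 rad and horizontal distance between jar and stand below 0.006 m); the arm keeps its last pose, push and grip.
It fails at once if the jar is lifted out of its recess (more than 10 mm) (z of jar in the frame of stand above 0.02 m).
It fails at once if a bystander is moved more than 30 mm (distance of any of balm_jar_a, balm_jar_b, service_bell from where it was at the start of the episode above 0.03 m).
It fails at once if the spoon rest is pushed more than 50 mm (distance of spoon_rest from where it was at the start of the episode above 0.05 m).
It also fails if it takes over 56 s, if anything falls off the work surface, if the arm or the gripper's body presses on something with over 40 N, if the wrist force passes 120 N, or if a joint passes its speed limit or range.

## Working session

There is one attempt and no reset: what is moved stays moved. The work goes in short steps, Python scripts to look and compute and a tool call to move; the robot and the scene stay as the last step left them, time stands still between calls to the robot, and variables do not carry over. Pictures are saved under pics/ and viewed, at most 10 in all, crops included, and the job is handed in when it is done.

Besides the shell and the picture viewer there is one more tool, called after "Call:" by a JSON object that holds its "op" and its "data". step_arm: Moves the arm, as the interface text tells. Its arguments: {"type":"object","properties":{"increments":{"type":"array","items":{"type":"array"}},"fingers":{"type":"number"},"grip_force":{"type":"number"}},"required":["increments"]}

```bash
mkdir -p pics; cat > h.py <<'E'
import numpy as np, cv2
from plant import r
def snap(n):
    p,d=r.snapshot(n); np.savez(f'{n}.npz',p=p,d=d); return p,d
def K(n):
    c=r.calibration(n); f=192/np.tan(np.radians(c['fov_y'])/2); return f,c['cx'],c['cy'],np.array(c['R']),np.array(c['t'])
def cloud(n,d):
    f,cx,cy,R,t=K(n); v,u=np.mgrid[:384,:512]
    P=np.stack([(u-cx)/f*d,(v-cy)/f*d,d],-1); return (P-t)@R
def ray(n,u,v,z):
    f,cx,cy,R,t=K(n); D=R.T@np.array([(u-cx)/f,(v-cy)/f,1]); C=-R.T@t; return C+D*(z-C[2])/D[2]
E
python3 - <<'E'
from h import *
for n in('top','side'):
    p,d=snap(n); print(n,K(n)); 
    cv2.imwrite(f'pics/{n}0.png',cv2.resize(p[...,::-1],(800,600),interpolation=cv2.INTER_CUBIC))
s=r.get_state(); print(s)
E
```

```text
top (np.float64(382.0644861724026), 251.7251209461709, 190.38364488071812, array([[-5.29232932e-03, -9.99985957e-01, -2.77533172e-04],
       [-9.92949257e-01,  5.28795481e-03, -1.18422171e-01],
       [ 1.18421976e-01, -3.51152771e-04, -9.92963299e-01]]), array([-0.00753063,  0.58856845,  1.12475132]))
side (np.float64(368.76390861625526), 262.25313430923217, 194.256156475527, array([[ 0.85371821, -0.5206242 , -0.01075471],
       [-0.34351907, -0.54753977, -0.76301694],
       [ 0.39135645,  0.6550959 , -0.64628901]]), array([-0.49562235,  0.24501562,  0.94513308]))
{'clock': 0.1, 'q': array([-1.13123598,  0.68985351, -0.19452005,  1.56619232,  0.15729994,
        0.90250442, -0.21511735]), 'qd': array([ 0.00016106, -0.00113902,  0.00058702, -0.00388571,  0.00061404,
        0.00155004,  0.00017052]), 'joint_torque': array([-4.25169113e-03, -5.28502178e+01, -1.27192162e+00, -1.53836185e+01,
       -5.25641057e-02,  1.97648464e-03,  4.53172527e-05]), 'tool_pos': array([0.24652454, 0.57373801, 0.23803203]), 'eef_rot': array([ 2.01465231e-01,  9.79495353e-01, -7.77355474e-04, -9.96199587e-05]), 'contact_force': array([0.50723377, 0.14295   , 0.72610145]), 'moment': array([-0.00833432, -0.01527986, -0.02618015]), 'finger_force': 0.0, 'opening': 1.0013371905632855}
```

View pics/top0.png

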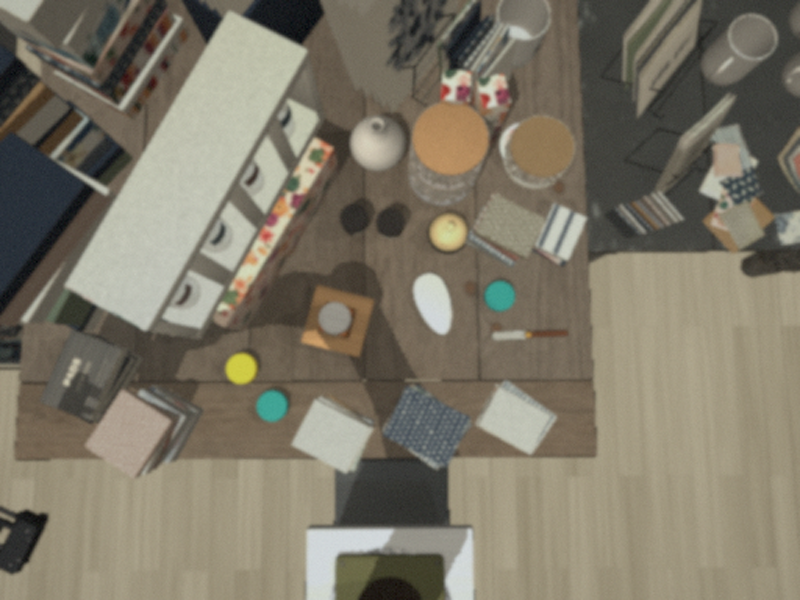

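View pics/side0.png

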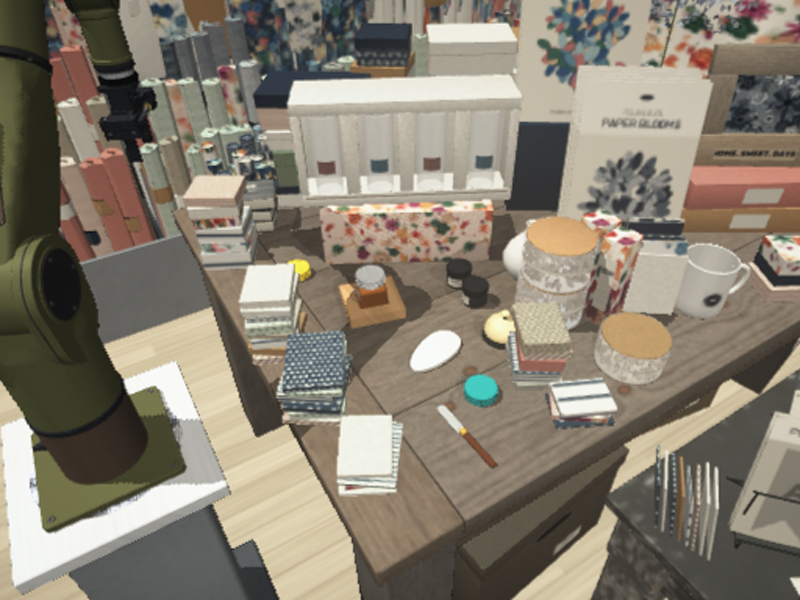

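The top view (800×600 px) shows:
- the aluminium lid at (335,318), on the stand at (338,320)
- the white rest at (433,303)
- the spatula with its blade at (495,335) and handle at (567,333)
- black jars at (355,217) and (391,220), and the bell at (448,232)

Three lid-like things could be confused with the target: teal at (500,296) and (272,406), and yellow at (241,368). The grey one on the amber jar in the stand is the aluminium lid. I'll confirm it in a crop while measuring.

```bash
python3 - <<'E'
from h import *
z=np.load('top.npz');p,d=z['p'],z['d'];P=cloud('top',d)
hsv=cv2.cvtColor(p,cv2.COLOR_RGB2HSV)
def big(m,box):
    x0,y0,x1,y1=box;M=np.zeros((384,512),np.uint8);M[y0:y1,x0:x1]=m[y0:y1,x0:x1]
    n,l,s,c=cv2.connectedComponentsWithStats(M);i=1+np.argmax(s[1:,4]);return l==i
def rect(m,zz,name):
    c=max(cv2.findContours(m.astype(np.uint8),0,1)[0],key=cv2.contourArea)[:,0].astype(float)
    W=np.array([ray('top',u,v,zz)[:2] for u,v in c]);(cx,cy),(w,h),a=cv2.minAreaRect((W*1000).astype(np.float32))
    v,u=np.nonzero(m);C=np.array([ray('top',a_,b_,zz)[:2] for a_,b_ in zip(u,v)])
    ev,V=np.linalg.eigh(np.cov((C).T));print(name,'rect',cx,cy,w,h,a,'mean',C.mean(0)*1000,'axis deg',np.degrees(np.arctan2(V[1,1],V[0,1])),'z med',np.median(P[m][:,2]),m.sum())
    return C
white=(hsv[...,1]<50)&(hsv[...,2]>150)
rect(big(white,(258,168,300,222)),.008,'rest')
sat=hsv[...,1]
C=rect(big((hsv[...,0]<14)&(sat>130),(310,200,375,225)),.007,'handle')
rect(big(white,(305,200,345,225)),.0025,'blade')
rect(big((hsv[...,0]<20)&(sat>115),(185,175,250,235)),.024,'stand')
lid=big((sat<45)&(hsv[...,2]>80),(195,185,232,220)); rect(lid,.086,'lid')
# depth-based
Q=P[175:235,185:250].reshape(-1,3); t=Q[(Q[:,2]>.075)&(Q[:,2]<.1)];print('lid depth',len(t),t.min(0),t.max(0),t.mean(0),np.median(t[:,2]))
t=Q[(Q[:,2]>.016)&(Q[:,2]<.032)];print('stand depth',cv2.minAreaRect((t[:,:2]*1000).astype(np.float32)),np.median(t[:,2]))
Q=P[190:225,305:375].reshape(-1,3);print('table z',np.median(Q[:,2]))
a=cv2.resize(p[170:245,185:260][...,::-1],(600,600),interpolation=cv2.INTER_CUBIC)
cv2.imwrite('pics/c1.png',cv2.resize(p[165:240,185:385][...,::-1],(800,300),interpolation=cv2.INTER_CUBIC))
E
```

```text
rest rect 579.61376953125 -89.6512451171875 125.92093658447266 68.014892578125 17.43628692626953 mean [582.70308786 -89.29815257] axis deg -161.5442487817298 z med 0.012208243866864223 717
handle rect 519.7960205078125 -338.370361328125 18.52122688293457 3.065168857574463e-05 89.69581604003906 mean [ 519.79600338 -338.37036598] axis deg 89.69582199228984 z med 0.010021881920065204 7
blade rect 516.6776123046875 -238.7589569091797 14.1644868850708 59.50471878051758 3.0545127391815186 mean [ 516.70796919 -239.91332453] axis deg 92.04242994451086 z med 0.00348156979439903 91
stand rect 545.3724365234375 99.31597137451172 115.17744445800781 112.94312286376953 75.04297637939453 mean [542.63763662  95.23483465] axis deg 140.4519677926141 z med 0.0253831858719615 833
lid rect 546.6561279296875 99.44557189941406 56.00590133666992 55.38074493408203 26.576330184936523 mean [545.48502011  98.95719714] axis deg 64.72799051871121 z med 0.0876143681170942 314
lid depth 339 [0.5170772  0.06991037 0.07637223] [0.57558472 0.12793745 0.09387188] [0.54488357 0.09938827 0.08730045] 0.08745329399471977
stand depth ((545.66455078125, 99.86076354980469), (115.9802017211914, 115.92395782470703), 75.16690826416016) 0.02537282641442911
table z 0.0018853340271394164
```

View pics/c1.png

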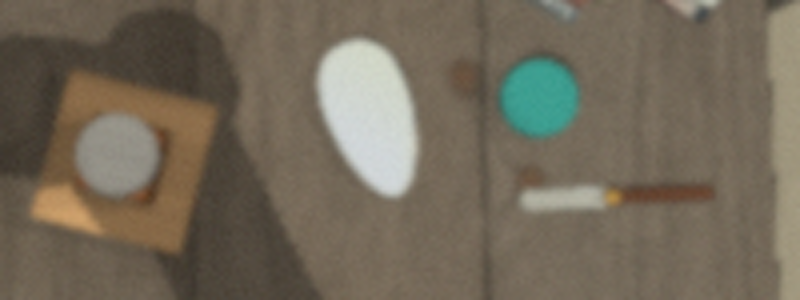

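The crop confirms the grey aluminium lid at crop (117,155) on the amber jar in the stand. The white rest is at (367,118) with its wide end to the back. The spatula runs from tip (521,200) to handle end (714,192). Next I'll measure the spatula's endpoints.

```bash
python3 - <<'E'
from h import *
z=np.load('top.npz');p,d=z['p'].astype(float),z['d']
b=p[205:225,300:375]; bg=np.median(p[222:226,300:375],axis=(0,1))
b=cv2.GaussianBlur(b,(0,0),.7)
hb=b[...,0]-b[...,2]; lum=b.sum(2)
print('cols rb row~',[(300+i,int(hb[:,i].max()),int(hb[:,i].argmax()+205),int(lum[:,i].max())) for i in range(10,72,2)])
for u,v in((315,215),(363.5,212.9)): print(ray('top',u,v,.004))
for n,f in(('side',1),):
    for u,v in((438/1.5625,407/1.5625),(495/1.5625,464/1.5625)): print(ray('side',u,v,.004))
P=cloud('top',z['d']); w=(P[...,0]>.2)&(P[...,0]<.5)&(abs(P[...,1])<.5); print('front max z',P[w][:,2].max())
E
```

```text
cols rb row~ [(310, 28, 210, 329), (312, 27, 209, 333), (314, 32, 209, 347), (316, 39, 209, 463), (318, 40, 209, 500), (320, 33, 209, 498), (322, 27, 209, 503), (324, 27, 222, 504), (326, 27, 222, 505), (328, 27, 221, 511), (330, 26, 208, 518), (332, 27, 207, 512), (334, 27, 208, 475), (336, 57, 214, 406), (338, 90, 214, 362), (340, 65, 214, 322), (342, 49, 214, 324), (344, 48, 213, 311), (346, 47, 213, 318), (348, 50, 213, 328), (350, 50, 213, 319), (352, 49, 213, 302), (354, 50, 213, 309), (356, 51, 213, 314), (358, 51, 213, 325), (360, 51, 213, 323), (362, 44, 213, 316), (364, 30, 213, 310), (366, 28, 207, 324), (368, 28, 212, 320), (370, 27, 211, 313)]
[ 0.51449129 -0.20597553  0.004     ]
[ 0.5201896  -0.35623794  0.004     ]
[ 0.51108218 -0.20864632  0.004     ]
[ 0.52408913 -0.35302181  0.004     ]
front max z 1.1865342414506679
```

Call:
{"op": "step_arm", "data": {"increments": [[[2,-3.5,0],[0,0,-6]],[[2,-3.5,0],[0,0,-6]],[[2,-3.5,0],[0,0,-6]],[[2,-3.5,0],[0,0,-6]],[[2,-3.5,0],[0,0,-6]],[[2,-3.5,0],[0,0,-6]],[[2,-3.5,0],[0,0,-6]],[[2,-3.5,0],[0,0,-6]],[[2,-3.5,0],[0,0,-6]],[[2,-3.5,0],[0,0,-6]]]}}

```text
clock: 1.1
tool_pos: [0.4471, 0.2227, 0.2386]
eef_rot: [0.666, 0.746, -0.0, -0.0]
contact_force: [0.2, 0.2, -0.6]
opening: 0.999
finger_force: 0.0
```

Call:
{"op": "step_arm", "data": {"increments": [[[0.7,-4.5,0],[0,0,-1]],[[0.7,-4.5,0],[0,0,-1]],[[0.7,-4.5,0],[0,0,-1]],[[0.7,-4.5,0],[0,0,-1]],[[0.7,-4.5,0],[0,0,0]],[[0.7,-4.5,0],[0,0,0]],[[0.7,-4.5,0],[0,0,0]],[[0.7,-4.5,0],[0,0,0]],[[0.7,-4.5,0],[0,0,0]],[[0.7,-4.5,0],[0,0,0]]]}}

```text
clock: 2.1
tool_pos: [0.5165, -0.2275, 0.2385]
eef_rot: [0.69, 0.724, 0.0, -0.0]
contact_force: [1.4, 0.0, 0.1]
opening: 1.0
finger_force: 0.0
```

Call:
{"op": "step_arm", "data": {"increments": [[[0.1,-4.2,0],[0,0,0]],[[0,-2,-2],[0,0,0]],[[0,0,-3],[0,0,0]],[[0,0,-3],[0,0,0]],[[0,0,-3],[0,0,0]],[[0,0,-3],[0,0,0]],[[0,0,-2],[0,0,0]],[[0,0,-1],[0,0,0]],[[0,0,0],[0,0,0]],[[0,0,0],[0,0,0]]], "fingers": 0.5}}

```text
clock: 3.1
tool_pos: [0.5181, -0.288, 0.0694]
eef_rot: [0.69, 0.724, 0.0, 0.0]
contact_force: [-0.2, -0.1, 0.2]
opening: 0.498
finger_force: 0.0
```

Call:
{"op": "step_arm", "data": {"increments": [[[0,0,-2],[0,0,0]],[[0,0,-2],[0,0,0]],[[0,0,-1],[0,0,0]],[[0,0,-0.5],[0,0,0]],[[0,0,-0.5],[0,0,0]],[[0,0,-0.4],[0,0,0]],[[0,0,-0.2],[0,0,0]],[[0,0,0],[0,0,0]],[[0,0,0],[0,0,0]],[[0,0,0],[0,0,0]]], "fingers": 0.35}}

```text
clock: 4.1
tool_pos: [0.5179, -0.2878, 0.003]
eef_rot: [0.69, 0.724, 0.0, 0.0]
contact_force: [-0.3, -0.2, 0.3]
opening: 0.346
finger_force: 0.0
```

Call:
{"op": "step_arm", "data": {"increments": [[[0,0,0],[0,0,0]],[[0,0,0],[0,0,0]],[[0,0,0],[0,0,0]],[[0,0,0],[0,0,0]],[[0,0,0],[0,0,0]],[[0,0,0],[0,0,0]],[[0,0,0],[0,0,0]],[[0,0,0],[0,0,0]],[[0,0,0],[0,0,0]],[[0,0,0],[0,0,0]]], "fingers": 0, "grip_force": 20}}

```text
clock: 5.1
tool_pos: [0.5178, -0.2877, 0.0028]
eef_rot: [0.69, 0.724, 0.0, 0.0]
contact_force: [-0.5, -0.2, 2.0]
opening: 0.138
finger_force: 20.0
```

Call:
{"op": "step_arm", "data": {"increments": [[[0,0,1],[0,0,0]],[[0,0,2],[0,0,0]],[[0,0,3],[0,0,0]],[[0,0,3],[0,0,0]],[[0.5,1,2],[0,0,-5]],[[0.5,2,1],[0,0,-7]],[[0.5,2,0],[0,0,-7]],[[0.5,2,0],[0,0,-7]],[[0.5,2,0],[0,0,-7]],[[0.5,2,0],[0,0,-7]]]}}

```text
clock: 6.1
tool_pos: [0.5476, -0.1767, 0.1233]
eef_rot: [0.897, 0.442, 0.0, -0.0]
contact_force: [0.6, 1.1, 0.1]
opening: 0.13
finger_force: 20.0
```

Call:
{"op": "step_arm", "data": {"increments": [[[0.4,1.5,0],[0,0,-7]],[[0.4,1.5,0],[0,0,-7]],[[0.4,1.5,0],[0,0,-7]],[[0.4,1.5,0],[0,0,-7]],[[0.4,1.5,0],[0,0,-7.3]],[[0.4,1,0],[0,0,0]],[[0,0,0],[0,0,0]],[[0,0,0],[0,0,0]],[[0,0,0],[0,0,0]],[[0,0,0],[0,0,0]]]}}

```text
clock: 7.1
tool_pos: [0.5714, -0.0939, 0.1229]
eef_rot: [0.989, 0.151, -0.0, 0.0]
contact_force: [-0.8, 0.0, -0.6]
opening: 0.129
finger_force: 20.0
```

```bash
python3 - <<'E'
from h import *
s=r.get_state();print(s['tool_pos'],s['eef_rot'],s['q'],s['contact_force'])
p,d=snap('side');q,e=snap('top')
a=cv2.resize(p[130:290,180:400][...,::-1],(800,582),interpolation=cv2.INTER_CUBIC)
b=cv2.resize(q[140:250,220:380][...,::-1],(800,550),interpolation=cv2.INTER_CUBIC)
cv2.imwrite('pics/s1.png',np.vstack([cv2.resize(a,(412,300)),cv2.resize(b,(412,283))]))
E
```

```text
[ 0.57139256 -0.09394341  0.12291263] [ 9.88504741e-01  1.51189694e-01 -2.41954567e-05  2.29597658e-04] [-0.14585661  0.83264179  0.40683799  1.82423476 -0.54593568  0.59790756
 -0.66557587] [-0.75541515  0.03089716 -0.63952068]
```

View pics/s1.png

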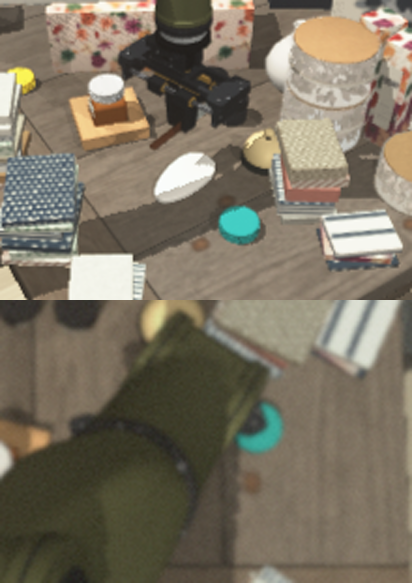

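The side crop (top half) shows the spatula in the fingers with its handle towards the front at (165,137), above the rest at (185,178). The arm hides the spatula in the top view. I'll check the handle's line with the side depth.

```bash
python3 - <<'E'
from h import *
z=np.load('side.npz');p,d=z['p'],z['d'];P=cloud('side',d);h=cv2.cvtColor(p,cv2.COLOR_RGB2HSV)
m=((h[...,0]<15)|(h[...,0]>172))&(h[...,1]>90)&(P[...,2]>.08)&(P[...,2]<.17)&(abs(P[...,0]-.56)<.1)&(abs(P[...,1]+.1)<.08)
Q=P[m];print(len(Q),Q.mean(0));o=np.argsort(Q[:,0]);print(Q[o][::max(1,len(o)//15)])
k=np.polyfit(Q[:,0],Q[:,1],1);k2=np.polyfit(Q[:,0],Q[:,2],1);print('heading',np.degrees(np.arctan(k[0])),'pitch',np.degrees(np.arctan(k2[0])))
m=(P[...,2]>.115)&(P[...,2]<.14)&(P[...,0]>.6)&(P[...,0]<.68)&(abs(P[...,1]+.07)<.05);print('blade?',m.sum(),P[m][:,:].max(0) if m.any() else '')
E
```

```text
74 [ 0.53762333 -0.10572724  0.12603529]
[[ 0.50777203 -0.11023556  0.12315733]
 [ 0.51086503 -0.11037963  0.1254093 ]
 [ 0.51273115 -0.10731109  0.12578751]
 [ 0.51500055 -0.11907355  0.12649509]
 [ 0.51931416 -0.10688723  0.12594797]
 [ 0.52283855 -0.10633926  0.1274854 ]
 [ 0.52612098 -0.10615416  0.12578811]
 [ 0.53015518 -0.10480236  0.12649412]
 [ 0.53281023 -0.11080192  0.12613429]
 [ 0.53693335 -0.10421873  0.12650215]
 [ 0.53979903 -0.10989074  0.12577563]
 [ 0.54338485 -0.10421025  0.12711295]
 [ 0.54855625 -0.10116924  0.12608717]
 [ 0.55121061 -0.1072026   0.12568852]
 [ 0.55470427 -0.10172614  0.12729445]
 [ 0.55801123 -0.10169132  0.12574152]
 [ 0.5618561  -0.10086548  0.12335743]
 [ 0.56518719 -0.09055125  0.1252809 ]
 [ 0.56918827 -0.08946231  0.12634046]]
heading 17.7252419240689 pitch 0.6716897786638942
blade? 18 [ 0.63523641 -0.06929365  0.12301666]
```

Call:
{"op": "step_arm", "data": {"increments": [[[0.1,0.2,-2],[0,0,0]],[[0,0,-2],[0,0,0]],[[0,0,-2],[0,0,0]],[[0,0,-1.5],[0,0,0]],[[0,0,-1],[0,0,0]],[[0,0,-1],[0,0,0]],[[0,0,-0.5],[0,0,0]],[[0,0,-0.4],[0,0,0]],[[0,0,-0.2],[0,0,0]],[[0,0,0],[0,0,0]]]}}

```text
clock: 8.2
tool_pos: [0.5729, -0.0907, 0.0168]
eef_rot: [0.988, 0.152, 0.0, 0.0]
contact_force: [-0.2, -0.6, -0.2]
opening: 0.129
finger_force: 20.0
```

Call:
{"op": "step_arm", "data": {"increments": [[[0,0,-0.1],[0,0,0]],[[0,0,-0.1],[0,0,0]],[[0,0,-0.1],[0,0,0]],[[0,0,0],[0,0,0]],[[0,0,0],[0,0,0]],[[0,0,0],[0,0,0]],[[0,0,0],[0,0,0]],[[0,0,0],[0,0,0]],[[0,0,0],[0,0,0]],[[0,0,0],[0,0,0]]]}}

```text
clock: 9.2
tool_pos: [0.5729, -0.0907, 0.0138]
eef_rot: [0.988, 0.152, 0.0, 0.0]
contact_force: [0.7, -0.2, 1.5]
opening: 0.132
finger_force: 20.0
```

Call:
{"op": "step_arm", "data": {"increments": [[[0,0,-0.05],[0,0,0]],[[0,0,0],[0,0,0]],[[0,0,0],[0,0,0]],[[0,0,0],[0,0,0]],[[0,0,0],[0,0,0]],[[0,0,0],[0,0,0]],[[0,0,0],[0,0,0]],[[0,0,0],[0,0,0]],[[0,0,0],[0,0,0]],[[0,0,0],[0,0,0]]], "grip_force": 5}}

```text
clock: 10.2
tool_pos: [0.5728, -0.0907, 0.0136]
eef_rot: [0.988, 0.152, 0.0, 0.0]
contact_force: [-0.3, 0.8, 6.2]
opening: 0.135
finger_force: 5.0
```

Call:
{"op": "step_arm", "data": {"increments": [[[0,0,0],[0,0,0]],[[0,0,0],[0,0,0]],[[0,0,0],[0,0,0]],[[0,0,0],[0,0,0]],[[0,0,0],[0,0,0]],[[0,0,0],[0,0,0]],[[0,0,0],[0,0,0]],[[0,0,0.5],[0,0,0]],[[0,0,1],[0,0,0]],[[0,0,2],[0,0,0]]], "fingers": 0.3}}

```text
clock: 11.2
tool_pos: [0.5719, -0.0905, 0.0483]
eef_rot: [0.988, 0.152, -0.001, -0.0]
contact_force: [0.1, -0.2, -0.3]
opening: 0.301
finger_force: 0.0
```

Call:
{"op": "step_arm", "data": {"increments": [[[0,0,3],[0,0,0]],[[0,0,4],[0,0,0]],[[-0.3,1,4],[0,0,2.5]],[[-0.3,2.5,0],[0,0,2.5]],[[-0.4,2.5,0],[0,0,2.5]],[[-0.4,2.5,0],[0,0,2.5]],[[-0.4,2.5,0],[0,0,2.5]],[[-0.4,2.5,0],[0,0,2.5]],[[-0.3,2.5,0],[0,0,2.5]],[[-0.2,2.5,0],[0,0,2.5]]]}}

```text
clock: 12.2
tool_pos: [0.5454, 0.0952, 0.1592]
eef_rot: [0.947, 0.322, 0.0, 0.0]
contact_force: [0.6, 0.4, -0.3]
opening: 0.298
finger_force: 0.0
```

Call:
{"op": "step_arm", "data": {"increments": [[[0,0.5,0],[0,0,2.5]],[[0,0,0],[0,0,0]],[[0,0,0],[0,0,0]],[[0,0,0],[0,0,0]],[[0,0,0],[0,0,0]],[[0,0,0],[0,0,0]],[[0,0,0],[0,0,0]],[[0,0,0],[0,0,0]],[[0,0,0],[0,0,0]],[[0,0,0],[0,0,0]]], "fingers": 1}}

```text
clock: 13.2
tool_pos: [0.5457, 0.0993, 0.1582]
eef_rot: [0.94, 0.342, 0.0, 0.0]
contact_force: [-1.0, -0.1, -0.5]
opening: 1.004
finger_force: 0.0
```

```bash
python3 - <<'E'
from h import *
s=r.get_state();print(s['tool_pos'],s['eef_rot'],s['q'])
p,d=snap('side');q,e=snap('top')
cv2.imwrite('pics/s2.png',np.vstack([cv2.resize(p[130:270,180:400][...,::-1],(471,300),interpolation=2),cv2.resize(q[140:250,200:373][...,::-1],(471,300),interpolation=2)]))
P=cloud('side',d);h=cv2.cvtColor(p,cv2.COLOR_RGB2HSV)
m=((h[...,0]<15)|(h[...,0]>172))&(h[...,1]>90)&(P[...,2]>.01)&(P[...,2]<.04)&(abs(P[...,0]-.56)<.09)&(abs(P[...,1]+.1)<.05)
Q=P[m];k=np.polyfit(Q[:,0],Q[:,1],1);print(len(Q),Q.min(0),Q.max(0),'heading',np.degrees(np.arctan(k[0])))
# lid from side depth: top plane and grey mask
v,u=np.nonzero((P[...,2]>.078)&(P[...,2]<.095)&(np.hypot(P[...,0]-.545,P[...,1]-.099)<.045))
L=P[v,u];print('lid',len(L),L.min(0),L.max(0),np.median(L,0))
E
```

```text
[0.54570973 0.09932738 0.15823786] [9.39826513e-01 3.41652053e-01 1.21600616e-05 1.94869617e-05] [-0.48373965  0.74587727  0.37922278  1.87463079 -0.4559285   0.60711475
 -0.68956686]
60 [ 0.50908533 -0.11664588  0.01297101] [ 0.57914688 -0.0877486   0.02126092] heading 16.759246681869055
lid 197 [0.51549389 0.06732128 0.07821026] [0.57445833 0.12553462 0.08922961] [0.54446039 0.09301825 0.08525822]
```

View pics/s2.png

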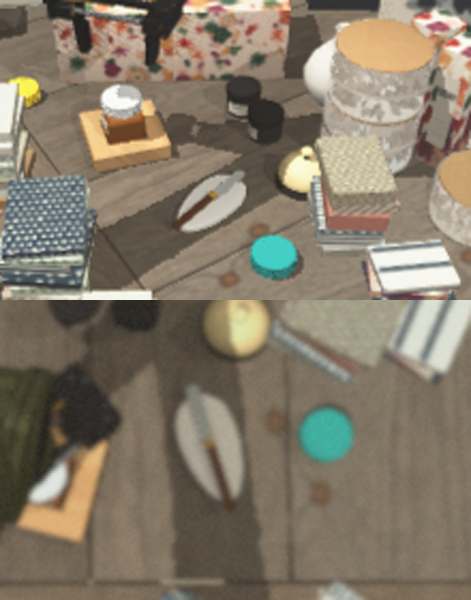

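The spatula lies along the rest with its handle to the front (side crop (205,205), top crop (210,445)), and its measured heading is 16.8° against the rest's 17.4°. The lid is under the gripper, so I descend.

Call:
{"op": "step_arm", "data": {"increments": [[[0,0,-2],[0,0,0]],[[0,0,-2],[0,0,0]],[[0,0,-1.5],[0,0,0]],[[0,0,-1],[0,0,0]],[[0,0,-1],[0,0,0]],[[0,0,-0.8],[0,0,0]],[[0,0,-0.6],[0,0,0]],[[0,0,-0.4],[0,0,0]],[[0,0,-0.1],[0,0,0]],[[0,0,0],[0,0,0]]]}}

```text
clock: 14.3
tool_pos: [0.5458, 0.0993, 0.0644]
eef_rot: [0.94, 0.342, 0.0, 0.0]
contact_force: [0.8, 0.8, 0.1]
opening: 1.003
finger_force: 0.0
```

Call:
{"op": "step_arm", "data": {"increments": [[[0,0,0],[0,0,0]],[[0,0,0],[0,0,0]],[[0,0,0],[0,0,0]],[[0,0,0],[0,0,0]],[[0,0,0],[0,0,0]],[[0,0,0],[0,0,0]],[[0,0,0],[0,0,0]],[[0,0,0],[0,0,0]],[[0,0,0],[0,0,0]],[[0,0,0],[0,0,0]]], "fingers": 0.5, "grip_force": 8}}

```text
clock: 15.3
tool_pos: [0.5459, 0.0992, 0.0643]
eef_rot: [0.94, 0.342, 0.0, 0.0]
contact_force: [0.0, -0.3, 2.1]
opening: 0.684
finger_force: 8.0
```

```bash
python3 - <<'E'
from h import *
s=r.get_state();print(s)
E
```

```text
{'clock': 15.3, 'q': array([-0.4134828 ,  0.88864955,  0.25976084,  1.91680374, -0.53212099,
        0.40343802, -0.62488871]), 'qd': array([-0.00023416, -0.0010144 ,  0.00069617, -0.0001005 ,  0.00074536,
       -0.00030528,  0.00053169]), 'joint_torque': array([-2.12474875e-01, -5.03917658e+01,  4.76150751e+00, -6.39743552e+00,
       -5.84482716e-02,  9.37542063e-02, -5.02109135e-03]), 'tool_pos': array([0.54588367, 0.09922761, 0.06434958]), 'eef_rot': array([9.39857439e-01, 3.41566892e-01, 1.96219128e-04, 1.17507742e-04]), 'contact_force': array([ 0.02046237, -0.32724375,  2.12155732]), 'moment': array([-0.10670373,  0.05017464,  0.00040465]), 'finger_force': 8.00004056070975, 'opening': 0.6841478310722459}
```

Call:
{"op": "step_arm", "data": {"increments": [[[0,0,0],[0,0,0]],[[0,0,0],[0,0,0]],[[0,0,0],[0,0,0]],[[0,0,0],[0,0,0]],[[0,0,0],[0,0,1]],[[0,0,0],[0,0,1]],[[0,0,0],[0,0,2]],[[0,0,0],[0,0,2]],[[0,0,0],[0,0,2]],[[0,0,0],[0,0,2]]], "fingers": 0.4, "grip_force": 55}}

```text
clock: 16.3
tool_pos: [0.5457, 0.0993, 0.0643]
eef_rot: [0.906, 0.424, 0.0, -0.0]
contact_force: [0.4, -0.7, 3.8]
opening: 0.671
finger_force: 55.0
```

```bash
python3 - <<'E'
from h import *
s=r.get_state();print(s['tool_pos'],s['eef_rot'],s['contact_force'],s['moment'],s['opening'],s['finger_force'])
E
```

```text
[0.54570961 0.09932773 0.06432521] [ 9.05882837e-01  4.23528366e-01  8.25399753e-05 -4.58985689e-05] [ 0.4247213  -0.67689711  3.76027955] [-0.13059654  0.05213612 -0.19879211] 0.6714534218497867 54.989804317447124
```

Call:
{"op": "step_arm", "data": {"increments": [[[0,0,0.02],[0,0,4]],[[0,0,0.02],[0,0,4]],[[0,0,0.02],[0,0,4]],[[0,0,0.02],[0,0,4]],[[0,0,0.02],[0,0,4]],[[0,0,0.02],[0,0,4]],[[0,0,0.02],[0,0,4]],[[0,0,0.02],[0,0,4]],[[0,0,0.02],[0,0,4]],[[0,0,0.02],[0,0,4]]]}}

```text
clock: 17.3
tool_pos: [0.5449, 0.0991, 0.0656]
eef_rot: [0.706, 0.709, -0.001, -0.0]
contact_force: [0.0, -1.0, -1.0]
opening: 0.666
finger_force: 55.0
```

```bash
python3 - <<'E'
from h import *
s=r.get_state();print(s['tool_pos'],s['eef_rot'],s['contact_force'],s['moment'],s['opening'],s['q'])
E
```

```text
[0.54488923 0.09905968 0.06559946] [ 7.05563679e-01  7.08645967e-01 -7.84948438e-04 -4.16033970e-04] [ 0.02156125 -1.00847994 -1.0489784 ] [-0.27614994 -0.05192787 -0.02369322] 0.6657072575417647 [-0.30770216  0.86652778  0.07596934  1.91181704 -0.16010579  0.37077812
 -0.10460419]
```

Call:
{"op": "step_arm", "data": {"increments": [[[0,0,0.03],[0,0,4]],[[0,0,0.03],[0,0,4]],[[0,0,0.03],[0,0,4]],[[0,0,0.02],[0,0,4]],[[0,0,0],[0,0,4]],[[0,0,0],[0,0,4]],[[0,0,0],[0,0,3]],[[0,0,0],[0,0,0]],[[0,0,0],[0,0,0]],[[0,0,0],[0,0,0]]]}}

```text
clock: 18.3
tool_pos: [0.5452, 0.0994, 0.067]
eef_rot: [0.523, 0.852, -0.0, -0.0]
contact_force: [-0.4, 0.6, -1.1]
opening: 0.669
finger_force: 55.0
```

```bash
python3 - <<'E'
from h import *
s=r.get_state();print(s['tool_pos'],s['eef_rot'],s['contact_force'],s['moment'],s['opening'],s['q'])
p,d=snap('side');q,e=snap('top')
cv2.imwrite('pics/s3.png',np.vstack([cv2.resize(p[110:230,180:300][...,::-1],(600,600),interpolation=2)]))
E
```

```text
[0.54523551 0.09935498 0.06704981] [ 5.22885175e-01  8.52403000e-01 -2.65046472e-04 -3.86371920e-04] [-0.44567318  0.62901493 -1.07986815] [-0.01911667  0.01245825 -0.01334777] 0.6686707941661209 [-0.2516496   0.85998095 -0.01980767  1.90810873  0.04047003  0.37479485
  0.16808055]
```

View pics/s3.png

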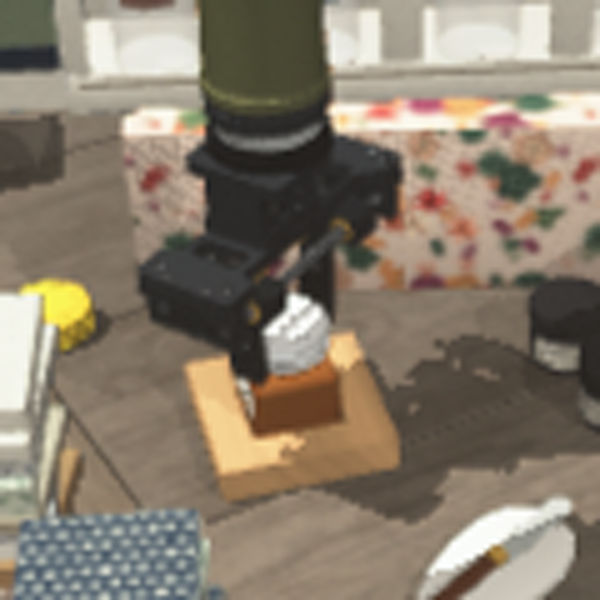

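The picture shows the lid at (298,335) gripped, with the jar square and seated in the stand at (290,400). The vertical force of about −1.1 N matches the lid's weight alone. I'll try a small lift first.

Call:
{"op": "step_arm", "data": {"increments": [[[0,0,0.1],[0,0,0]],[[0,0,0.1],[0,0,0]],[[0,0,0.1],[0,0,0]],[[0,0,0.1],[0,0,0]],[[0,0,0],[0,0,0]],[[0,0,0],[0,0,0]],[[0,0,0],[0,0,0]],[[0,0,0],[0,0,0]],[[0,0,0],[0,0,0]],[[0,0,0],[0,0,0]]]}}

```text
clock: 19.4
tool_pos: [0.5457, 0.0993, 0.0713]
eef_rot: [0.523, 0.852, 0.0, 0.0]
contact_force: [-0.1, -0.3, -1.7]
opening: 0.668
finger_force: 55.0
```

Call:
{"op": "step_arm", "data": {"increments": [[[0,0,0.2],[0,0,0]],[[0,0,0.3],[0,0,0]],[[0,0,0.4],[0,0,0]],[[0,0,0.4],[0,0,0]],[[0,0,0.5],[0,0,0]],[[0,0,0.5],[0,0,0]],[[0,0,0.4],[0,0,0]],[[0,0,0.3],[0,0,0]],[[0,0,0],[0,0,0]],[[0,0,0],[0,0,0]]]}}

```text
clock: 20.4
tool_pos: [0.5457, 0.0993, 0.1013]
eef_rot: [0.523, 0.852, 0.0, 0.0]
contact_force: [1.0, 0.2, -1.1]
opening: 0.669
finger_force: 55.0
```

```bash
python3 - <<'E'
from h import *
s=r.get_state();print(s['tool_pos'],s['eef_rot'],s['contact_force'],s['moment'],s['opening'],s['finger_force'])
p,d=snap('side')
cv2.imwrite('pics/s4.png',np.vstack([cv2.resize(p[110:230,180:300][...,::-1],(600,600),interpolation=2)]))
E
```

```text
[0.54569189 0.09926959 0.10134429] [5.22872911e-01 8.52410650e-01 4.51291696e-05 1.59399295e-05] [ 0.95151056  0.2467722  -1.07052201] [-0.0511025  -0.01872395  0.03077298] 0.6688268355126187 55.00042273590225
```

View pics/s4.png

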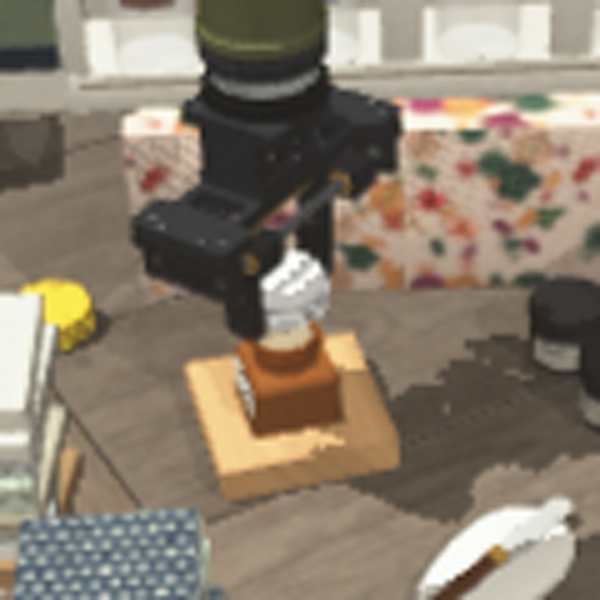

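The lid at (298,290) is clear of the open jar mouth at (288,345), level and about 22 mm above the rim. The jar is seated and the spatula is still on the rest. I'm handing the job in.

```bash
python3 -c "
from plant import r
print(r.finish_job())"
```

```text
the job is handed in; nothing more can be done
None
```

The job is handed in (no verdict came back): the spatula lies released on the rest, blade to the back, and the unscrewed lid is held level about 22 mm above the rim of the jar, which is still seated in its stand.

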